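Index the laser power sensor to the laser tube

TASK

Bring the power-sensor carriage from its parking slot to the station in front of the laser tube (not the lamp) and lock it there. Pull its spring pin up, turn it a quarter turn so that it rests in its notch and stays out by itself, let go of it, then push the carriage along by its body, not by the pin's handle. In front of the tube turn the pin back and work the carriage until the pin has sprung fully home in that station's slot; let go, and do not knock the other things on the table about.

Things in the scene. Friction and masses are not known exactly. Their poses are not given: they have to be found in the camera images.
- rail: grey slide rail, fixed, 460 mm long along its own y, 120 mm wide (x), running left-right in front of the robot (yaw within 0.3 rad). Origin at the centre of its underside; +x points away from the robot. Running surface 30 mm above the table. It goes on past both stations, with no stop at them
- strip_mid (a point): parking slot, on the top of the rail's index strip, at the rail's own x = -30, y = 0 mm. Slots are 11 mm long in y. Each of two steel index plates, near y = -120 and +120 mm, has one more. The plates were clamped by hand: each slot lies anywhere up to 9 mm along the rail to either side of the axis of the stand behind it, so find it by feel (or see it from above)
- carriage (a joint): position of the sensor carriage along the rail's +y, m: 0 parked, range -0.15 to 0.15, about 0.12 or -0.12 at the stations. Slides stiffly (about 4 N; stays where it is left). Aluminium plate 115 x 70 mm (x by y), top 44 mm above the table, with a white block on the robot's side and a round black sensor head, 62 mm across, top 136 mm above the table, on the far side
- block_mid (a point): centre of the carriage's white block, 50 x 50 x 26 mm, its top 70 and underside 44 mm above the table; straight under the pin's axis, at own x = -30 mm of the rail. Push on its side faces, 25 mm along the rail either way from here; fingers astride the block, opened 70 mm along the rail, clear the handle above it
- pin (a joint): height of the spring pin, m: 0 = fully home (tip 9 mm deep in a slot), about 0.009 = tip standing on the strip beside a slot, about 0.0125 = resting out in its notch, 0.021 = top stop. A spring pushes it down with 6 N when home, 9 N at the top. Its tip is 8 mm wide and drops in by itself within 1.5 mm of the slot's middle
- knob: T-handle of the pin, turning about the upright pin axis; origin on this axis, 30 mm above the table when home; black bar and steel cross pin lie along its own y. Home: bar along the rail, cross pin deep in a square collar; raise it over 16 mm to turn. At a quarter turn either way (limit 1.75 rad) the cross pin rests in a notch 3.5 mm deep, 12.5 mm above home; raise it over 4 mm to leave
- knob_grip (a point): middle of the black bar handle, 44 mm long (along knob's y), 14 mm thick and 18 mm high; 103 mm above the table when home. The collar under it (26 x 26 mm) has its top 88 mm above the table, 6 mm below the bar: keep the fingertips above it. The sensor head begins 65 mm behind the pin's axis: do not open the fingers fully across the rail
- laser_head: laser tube stand, fixed behind the rail at the left or the right station (varies): square post with a white level tube 40 mm across, 85 mm long, axis 105 mm high, pointing at the rail. Origin on the table under the tube's axis, 125 mm beyond the rail's mid line and 120 mm along it; own axes parallel to the rail's. The block belongs in front of it: its y in this frame near 0
- lamp: fixation lamp stand, fixed behind the other station: thin post with a white ball 48 mm across, 132 mm high. Origin on the table, 240 mm from the laser stand's along the rail; own axes parallel to the rail's
- drops_a: small eye-drop bottle 28 mm across, 65 mm high, behind the rail between the stands; origin under its centre. Leave alone
- drops_b: eye-drop bottle 34 mm across, 80 mm high, behind the rail between the stands; origin under its centre. Leave alone
- lens_case: flat white case 50 x 75 x 22 mm in front of the rail; origin under its centre. Leave alone
- driver: screwdriver 140 mm long lying in front of the rail; leave alone
- tub: white tub with a red lid, 128 mm across, 124 mm high, beyond the rail's left end; origin under its centre. Leave alone
- jar: jar 70 mm across, 90 mm high, beyond the rail's right end; origin under its centre. Leave alone
- dish: steel tray 90 x 140 x 28 mm, behind the rail's left end; origin under its centre. Leave alone
There are look-alikes about, which are no part of the job. Leave any green, pink or purple look-alike of the laser_head alone.

How it is judged:
On the way, in this order (a step that is already met when the one before it is completed fails the run):
1. the pin rests out in its notch by itself, a quarter turn round, with the handle let go and the carriage still parked (value of joint pin above 0.0095 m and angle between the y axis of knob and the y axis of rail, either way round above 1.2 rad and contact force between the fingers and knob below 0.2 N and value of joint carriage between -0.008 and 0.008 m), for 0.3 s.
2. the carriage stands in front of the laser tube (within 18 mm) with the pin still resting out and its handle free (value of joint pin above 0.0095 m and angle between the y axis of knob and the y axis of rail, either way round above 1.2 rad and contact force between the fingers and knob below 0.2 N and y of block_mid in the frame of laser_head between -0.018 and 0.018 m), for 0.1 s.
At the end, for the whole second after the job is handed in: the carriage stands in front of the laser tube (block within 13 mm of its axis along the rail), the pin is fully home in that station's slot (within 3 mm), its bar along the rail (within 0.35 rad), all at rest, and every bystander is within 30 mm of where it began (value of joint pin below 0.003 m and angle between the y axis of knob and the y axis of rail, either way round below 0.35 rad and y of block_mid in the frame of laser_head between -0.013 and 0.013 m and linear speed of knob below 0.01 m/s and distance of each of drops_a, drops_b, lens_case, driver, tub, jar, dish from where it was at the start of the episode below 0.03 m); the robot touches nothing.
It fails at once if the carriage is dragged along by the pin's handle (fingers on the handle with over 3 N while between the parking slot and a station, 20 to 90 mm from the parking slot) (contact force between the fingers and knob above 3 N and (value of joint carriage between 0.02 and 0.09 m or value of joint carriage between -0.09 and -0.02 m)).
It fails at once if a bystander is knocked over 30 mm from its place (distance of any of drops_a, drops_b, lens_case, driver, tub, jar, dish from where it was at the start of the episode above 0.03 m).
It also fails if it takes over 72 s, if anything falls off the work surface, if the arm or the gripper's body presses on something with over 40 N, if the wrist force passes 120 N, or if a joint passes its speed limit or range.

ROBOT

A 6-joint arm with a two-finger parallel gripper is mounted at the origin on the work surface. World frame = base frame: x ahead of the robot, y to its left, z up, the work surface at z = 0. Lengths are in m, angles in rad, forces in N, time in s.
With the tool pointing down it reaches from about 0.275 to 0.875 m from the base axis. Payload 12.5 kg.
Tool frame: the origin (TCP) lies at the very end of the fingers, on their centre line; the grasp point (between the pads) lies 19 mm behind it; z points along the fingers, y is the line along which they close (so a half turn about z gives the same grasp; the last joint's range is limited). The gripper opens to 85 mm and grips with 20 to 120 N. Pads are 22 mm wide; open, the fingers measure 114 mm over their backs; the gripper's body (76 mm by 85 mm) begins 54 mm behind the grasp point. The pads swing forward as they close: fully open they stand 13 mm farther back than shut.
Start: joints at [-1.287, 0.351, 1.652, -0, 1.139, -0.085], TCP at [0.198, -0.513, 0.231] pointing down, gripper open.
Joint ranges: [-2.75, 2.75], [-0.79, 2.1], [0.01, 2.65], [-1.57, 4.71], [0.07, 3.14], [-2.87, 2.87]. Speed limits (rad/s): [2.22, 2.22, 2.79, 3.14, 3.14, 3.14].

INTERFACE

Orientations are given as a 3x3 rotation matrix whose columns are the frame's x, y, z axes.
In Python, from bench import manip gives the robot as it stands. Calls block until the motion is done:
- manip.move_ptp(position, orientation): joint-space move of the TCP to a pose.
- manip.move_l(position, attitude=None, max_speed=0.15): straight line of the TCP; attitude=None keeps the orientation; max_speed is the mean speed in m/s.
- manip.move_j(angles): joint-space move.
- manip.set_gripper(opening, effort=None): opening from 0.0 (shut) to 1.0 (fully open); effort is the grip in N (None keeps the last); returns when the fingers have stopped.
- manip.dwell(seconds).
- manip.inverse_kinematics(position, orientation): joint angles nearest the present ones, or None.
- manip.grab_frame(name): name is "side" or "top"; returns (picture, depth): 384x512x3 uint8, red, green, blue; 384x512 float32, m along the optical axis (not along the pixel's ray), 0 where there is no reading.
- manip.get_calibration(name): a dict with "camera_matrix" (3x3 intrinsics, pixels), "k1" (the pictures are not rectified: a ray, as slopes to the right and down, at radius r is drawn at 1 + k1 r^2 times it, then the intrinsics apply), "R" (3x3) and "t" (3): a world point X has camera coordinates R X + t. Camera axes: x right, y down, z forward; pixel columns grow to the right and rows downward; lengths in m; the calibration is good to about 2 mm. A picture is of the moment at which its call begins. get_calibration takes no time and is no camera call.
A pose or a line that the arm cannot do raises manip.Unreachable and nothing moves.
- manip.sign_off(): hands the job in; it is judged then, once.
Trained networks look in the newest picture that a camera, given by its name, has taken for a name from the list of things; names that differ only in an ending like _2 or _b are one class to them, and where a whole thing is asked for, a point or a joint stands for the part that bears it (a point fixed in the world has none). Each returns a list of dicts, best first, with "confidence" (0 to 1); they miss things now and then, are a little off and sometimes report something else, mostly with a low value. They report only what shows in the picture. A call takes as long as a camera call. They do not tell look-alikes from the thing itself.
- manip.look_for(camera, name): "at" ([x, y, z] in m, in world coordinates, good to about 4 mm: the middle of the surface that is visible of it).
Readings, each from a call of its own:
- manip.current_time(): time.
- manip.current_qpos(): joint angles.
- manip.current_joint_vel(): joint speeds.
- manip.current_joint_torque(): joint torques, N m.
- manip.current_ee_pos(): TCP position.
- manip.current_tcp_rot(): TCP orientation.
- manip.current_force(): force on the tool from outside, world axes, zero at the start.
- manip.current_ft_torque(): the same for the moment, N m.
- manip.current_grip_width(): opening from 0.0 (shut) to 1.0 (fully open).
- manip.current_grip_force(): force on a finger pad.
Only numpy, scipy, OpenCV 4.12 (cv2) and the standard library are available. Lean on these libraries where they do the work, as an engineer would, in place of code of your own. Each camera call takes 0.05 s, during which the arm holds its last target. There are 200 camera calls.

## Working session

There is one attempt and no reset: what is moved stays moved. The work goes in short steps, each a Python script; the robot and the scene stay as the last script left them, time stands still between calls to the robot, and variables do not carry over. Pictures are saved under pics/ and viewed, at most 10 in all, crops included, and the job is handed in when it is done.

```bash
mkdir -p pics; ls; python3 - <<'E'
from bench import manip
import cv2,numpy as np
for c in ("top","side"):
    im,d=manip.grab_frame(c); cv2.imwrite(f"pics/{c}0.png",im[:,:,::-1]); np.save(f"{c}0.npy",d)
    k=manip.get_calibration(c); print(c,k)
    for n in ("laser_head","lamp","knob_grip","block_mid","carriage","rail","drops_a"):
        print(n,[(np.round(x["at"],3).tolist(),round(x["confidence"],2)) for x in manip.look_for(c,n)])
print(manip.current_time())
E
```

```text
pics
top {'camera_matrix': array([[384.89855795,   0.        , 260.98655618],
       [  0.        , 384.89855795, 194.63929621],
       [  0.        ,   0.        ,   1.        ]]), 'k1': 0.0003165118335335069, 'R': array([[-0.02432859, -0.99962149,  0.01284485],
       [-0.98641981,  0.02191568, -0.16277486],
       [ 0.16243175, -0.0166305 , -0.98657962]]), 't': array([0.04844646, 0.58587667, 1.14578402])}
laser_head [([0.702, -0.199, 0.116], 0.97), ([0.653, -0.085, 0.115], 0.91), ([0.759, 0.046, 0.116], 0.76), ([0.815, -0.108, 0.113], 0.72), ([0.656, -0.337, 0.112], 0.64)]
lamp [([0.653, 0.143, 0.109], 0.78)]
knob_grip [([0.493, 0.025, 0.114], 0.54), ([0.652, 0.142, 0.114], 0.33)]
block_mid [([0.527, 0.026, 0.057], 0.94)]
carriage [([0.525, 0.023, 0.059], 0.87)]
rail [([0.527, 0.027, 0.018], 0.63)]
drops_a [([0.646, 0.001, 0.039], 0.51)]
side {'camera_matrix': array([[439.95770145,   0.        , 252.00025133],
       [  0.        , 439.95770145, 192.58410528],
       [  0.        ,   0.        ,   1.        ]]), 'k1': 0.007574283479458759, 'R': array([[ 0.98436108, -0.17529659, -0.01744636],
       [-0.11495699, -0.56415576, -0.81762654],
       [ 0.13348468,  0.80684533, -0.57548454]]), 't': array([-0.56092847,  0.19162466,  0.98930649])}
laser_head [([0.825, -0.127, 0.092], 0.87), ([0.766, 0.031, 0.091], 0.79), ([0.657, -0.363, 0.08], 0.69), ([0.705, -0.223, 0.074], 0.65), ([0.659, -0.114, 0.072], 0.61)]
lamp [([0.652, 0.139, 0.102], 0.73), ([0.523, 0.004, 0.06], 0.48)]
knob_grip [([0.656, -0.111, 0.075], 0.66), ([0.524, -0.013, 0.019], 0.65), ([0.49, 0.015, 0.108], 0.52)]
block_mid [([0.526, 0.003, 0.057], 0.82)]
carriage [([0.524, 0.001, 0.06], 0.8)]
rail [([0.528, -0.011, 0.016], 0.81)]
drops_a [([0.654, 0.058, 0.049], 0.79), ([0.644, -0.007, 0.066], 0.53)]
0.8
```

```bash
python3 -c "
import cv2
a=cv2.imread('pics/top0.png');cv2.imwrite('pics/t.png',cv2.resize(a[60:330,90:450],None,fx=2.2,fy=2.2,interpolation=2))"
```

```text
(no output)
```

View pics/t.png

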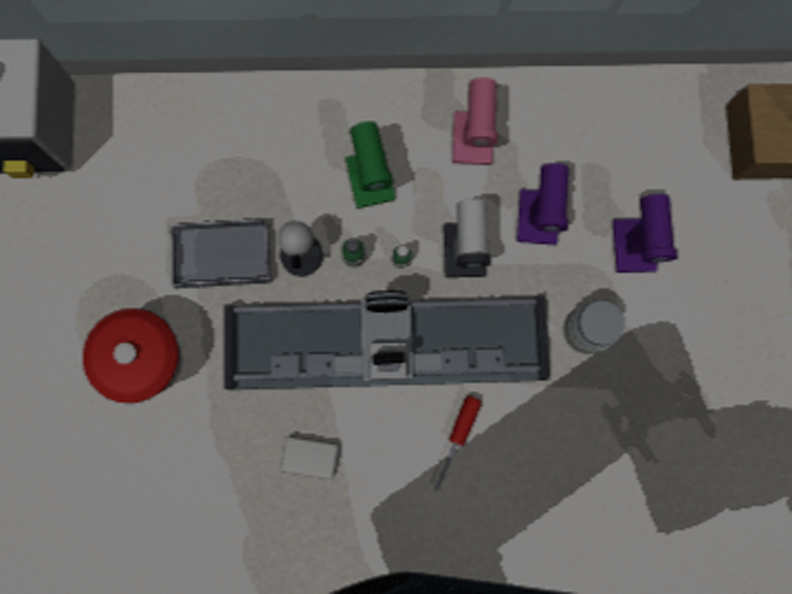

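View pics/side0.png

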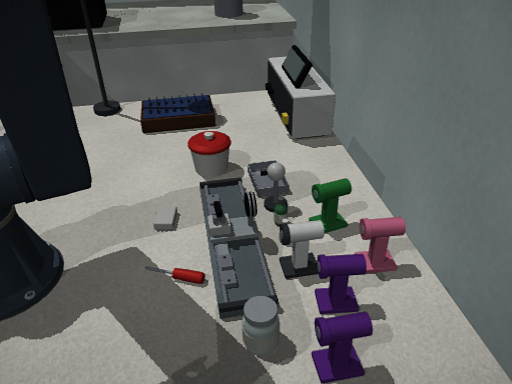

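White tube, crop (470,235), is the laser_head: it is white and stands right behind the right-hand end of the rail. The green (370,160), pink (482,110) and purple (550,200), (655,230) ones are look-alikes. I'll confirm it in an enlarged crop and measure the rail's pose.

```bash
cat > h.py <<'E'
from bench import manip
import cv2,numpy as np
def cloud(c,d):
    k=manip.get_calibration(c);K=k["camera_matrix"]
    v,u=np.mgrid[0:384,0:512].astype(float)
    p=cv2.undistortPoints(np.stack([u.ravel(),v.ravel()],1)[:,None],K,np.array([k["k1"],0,0,0,0.]))[:,0]
    P=np.c_[p,np.ones(len(p))]*d.reshape(-1,1)
    return ((P-k["t"])@k["R"]).reshape(384,512,3)
def project(c,X):
    k=manip.get_calibration(c)
    return cv2.projectPoints(np.atleast_2d(X).astype(float),cv2.Rodrigues(k["R"])[0],k["t"],k["camera_matrix"],np.array([k["k1"],0,0,0,0.]))[0][:,0]
E
python3 - <<'E'
from h import *
im=cv2.imread('pics/top0.png');d=np.load('top0.npy');P=cloud("top",d)
X,Y,Z=P[...,0],P[...,1],P[...,2];ok=d>0
def rep(n,m):
    q=P[m&ok]; r=cv2.minAreaRect(q[:,:2].astype(np.float32)*1000); print(n,len(q),q.mean(0).round(4),q[:,2].max().round(3),r)
reg=(X>.42)&(X<.605)&(Y>-.23)&(Y<.30)
rep("rail",reg&(Z>.012)&(Z<.04)); rep("rail2",reg&(Z>.008)&(Z<.05))
rep("knob",reg&(Z>.100)&(X<.54)); rep("head",reg&(Z>.125)&(X>.53))
rep("block",reg&(Z>.062)&(Z<.078)&(X<.53)); rep("plate",reg&(Z>.04)&(Z<.048))
t=(X>.6)&(X<.75)&(Y>-.13)&(Y<-.05)&(Z>.09); rep("tube",t)
rep("ball",(X>.6)&(X<.75)&(Y>.09)&(Y<.2)&(Z>.1))
print(Z[(X>.35)&(X<.4)&ok].mean())
q=P[t&ok]
print(np.linalg.lstsq(np.c_[q[:,0]-.65,np.ones(len(q))],q[:,1],rcond=None)[0])
# tops of strip: heights histogram
s=reg&(Z>.02)&(Z<.06)&ok; print(np.histogram(Z[s],bins=np.arange(.02,.06,.002)))
cv2.imwrite('pics/c.png',cv2.resize(im[145:245,180:350],None,fx=4.7,fy=4.7,interpolation=2))
E
```

```text
rail 4845 [0.5229 0.0243 0.0214] 0.04 ((502.9181823730469, 24.478683471679688), (166.3564453125, 459.711669921875), 0.2542559802532196)
rail2 5292 [0.5234 0.0242 0.023 ] 0.05 ((502.9181823730469, 24.478683471679688), (166.3564453125, 459.711669921875), 0.2542559802532196)
knob 75 [0.4951 0.0237 0.1103] 0.117 ((494.8934020996094, 23.231233596801758), (40.74156188964844, 14.797554016113281), 88.6912841796875)
head 105 [0.5707 0.025  0.1305] 0.138 ((570.8892822265625, 24.520771026611328), (40.68950653076172, 21.156888961791992), 88.9245834350586)
block 145 [0.4943 0.0253 0.0689] 0.075 ((495.6433410644531, 24.132404327392578), (49.21125030517578, 48.99689865112305), 2.0876078605651855)
plate 383 [0.5319 0.0253 0.0433] 0.048 ((527.0103759765625, 23.747095108032227), (68.0439224243164, 111.97647857666016), 88.77701568603516)
tube 417 [ 0.6582 -0.0924  0.1192] 0.13 ((661.1190185546875, -94.80107879638672), (44.4661865234375, 88.86103820800781), 89.36689758300781)
ball 226 [0.6534 0.1445 0.1216] 0.135 ((652.561279296875, 142.13572692871094), (58.650901794433594, 45.68956756591797), 29.87393569946289)
0.006889813085273937
[ 0.01744535 -0.09259065]
(array([305, 138, 211, 386, 477, 327, 157,  32,  19,  41, 117, 128, 103,
        35,   8,   4,   0,   2,   2]), array([0.02 , 0.022, 0.024, 0.026, 0.028, 0.03 , 0.032, 0.034, 0.036,
       0.038, 0.04 , 0.042, 0.044, 0.046, 0.048, 0.05 , 0.052, 0.054,
       0.056, 0.058]))
```

View pics/c.png

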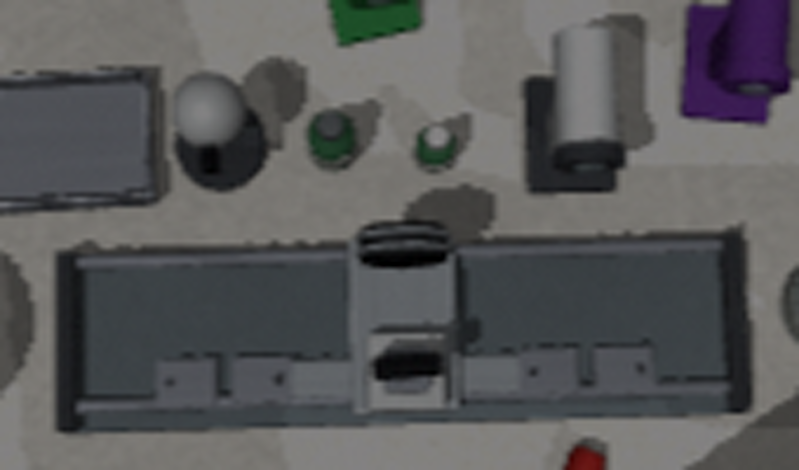

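The crop confirms the white tube at crop (585,100), in front of the right station; the lamp's ball is on the left at (210,110). The right-hand plate pair shows a gap (the slot) at crop (587,370), and the left one at (225,380).

```bash
cat >> h.py <<'E'
def backproj(c,uv,z):
    k=manip.get_calibration(c)
    p=cv2.undistortPoints(np.array([[uv]],float),k["camera_matrix"],np.array([k["k1"],0,0,0,0.]))[0,0]
    C=-k["R"].T@k["t"]; r=k["R"].T@np.r_[p,1]
    return C+r*(z-C[2])/r[2]
E
python3 - <<'E'
from h import *
f=lambda x,y,z:backproj("top",(180+(x+.5)/4.7-.5,145+(y+.5)/4.7-.5),z).round(4)
print("front edge",f(65,430,.0),f(745,410,.0),"back",f(65,255,.035),f(740,232,.035))
print("strip ends",f(292,362,.04),f(520,357,.04))
for z in (.03,.035,.04): print("slotR",f(580,370,z),f(594,370,z),"slotL",f(218,380,z),f(232,380,z))
print("rivets",f(170,381,.04),f(640,368,.04))
print("knob",f(370,365,.112),f(440,365,.112),f(405,352,.112),f(405,378,.112))
print("block",f(370,335,.07),f(448,330,.07),f(370,410,.07),f(448,407,.07))
print("tube",f(556,35,.105),f(612,30,.105),f(556,140,.105),f(622,140,.105))
d=np.load('top0.npy');P=cloud("top",d); 
u0,v0=180+587//4.7,145+370//4.7
print(P[int(v0),int(u0)-16:int(u0)+16].round(3)[:,1:])
print(manip.current_tcp_rot().round(2),manip.current_force())
E
```

```text
front edge [0.4666 0.2508 0.    ] [ 0.4692 -0.2086  0.    ] back [0.5803 0.2457 0.035 ] [ 0.5858 -0.2045  0.035 ]
strip ends [0.5051 0.0961 0.04  ] [ 0.5049 -0.0537  0.04  ]
slotR [ 0.4963 -0.0941  0.03  ] [ 0.4961 -0.1034  0.03  ] slotL [0.4953 0.1454 0.03  ] [0.4951 0.1362 0.03  ]
slotR [ 0.4959 -0.0935  0.035 ] [ 0.4957 -0.1027  0.035 ] slotL [0.4949 0.145  0.035 ] [0.4946 0.1359 0.035 ]
slotR [ 0.4955 -0.0929  0.04  ] [ 0.4953 -0.1021  0.04  ] slotL [0.4944 0.1447 0.04  ] [0.4942 0.1355 0.04  ]
rivets [0.4945 0.176  0.04  ] [ 0.4959 -0.1324  0.04  ]
knob [0.4953 0.0455 0.112 ] [0.4943 0.0024 0.112 ] [0.5029 0.0238 0.112 ] [0.4868 0.0242 0.112 ]
block [0.5185 0.0448 0.07  ] [ 0.5205 -0.0054  0.07  ] [0.4705 0.0459 0.07  ] [ 0.4712 -0.0039  0.07  ]
tube [ 0.7048 -0.0784  0.105 ] [ 0.7073 -0.1145  0.105 ] [ 0.6361 -0.0757  0.105 ] [ 0.6352 -0.1176  0.105 ]
[[-0.048  0.027]
 [-0.051  0.027]
 [-0.054  0.03 ]
 [-0.057  0.026]
 [-0.06   0.028]
 [-0.063  0.029]
 [-0.066  0.031]
 [-0.069  0.031]
 [-0.073  0.028]
 [-0.075  0.029]
 [-0.079  0.03 ]
 [-0.082  0.026]
 [-0.085  0.027]
 [-0.088  0.031]
 [-0.091  0.026]
 [-0.096  0.016]
 [-0.099  0.019]
 [-0.102  0.017]
 [-0.104  0.028]
 [-0.107  0.025]
 [-0.111  0.023]
 [-0.114  0.025]
 [-0.116  0.028]
 [-0.119  0.031]
 [-0.122  0.028]
 [-0.125  0.032]
 [-0.129  0.028]
 [-0.131  0.031]
 [-0.134  0.032]
 [-0.138  0.029]
 [-0.14   0.033]
 [-0.146  0.017]]
[[ 0.93  0.36 -0.  ]
 [ 0.36 -0.93 -0.  ]
 [-0.   -0.   -1.  ]] [ 0.79711489  0.3400521  -0.16952203]
```

```bash
cat >> h.py <<'E'
YAW=0.005; PIN=np.array([0.495,0.0225])
U=np.array([-np.sin(YAW),np.cos(YAW)])   # rail +y
def rot(phi):
    a,b=np.cos(phi),np.sin(phi); return np.array([[-b,a,0],[a,b,0],[0,0,-1.]])
def st(tag=""):
    print(tag,"t",round(manip.current_time(),2),"p",manip.current_ee_pos().round(4),"F",np.round(manip.current_force(),1),"g",round(manip.current_grip_width(),3),round(manip.current_grip_force(),1))
E
python3 - <<'E'
from h import *
for phi in (YAW,YAW+np.pi,YAW-np.pi/2,YAW+np.pi/2):
    q=manip.inverse_kinematics([*PIN,.2],rot(phi)); print(phi,None if q is None else np.round(q,2))
st()
manip.set_gripper(.55,30)
manip.move_ptp([*PIN,.19],rot(YAW)); manip.dwell(.3); st(); print(manip.current_qpos().round(2))
manip.move_l([*PIN,.135]); st()
im,d=manip.grab_frame("side"); cv2.imwrite("pics/s1.png",cv2.resize(im[150:300,120:320,::-1],None,fx=4,fy=4,interpolation=2))
E
```

```text
0.005 [-0.05  0.29  1.82 -0.    1.03 -0.05]
3.146592653589793 None
-1.5657963267948967 [-0.05  0.29  1.82 -0.    1.03  1.52]
1.5757963267948965 [-0.05  0.29  1.82 -0.    1.03 -1.62]
 t 0.8 p [ 0.1983 -0.513   0.2313] F [ 0.8  0.3 -0.2] g 1.001 0.0
 t 3.76 p [0.495  0.0222 0.19  ] F [ 0.8 -0.6  0.4] g 0.552 0.0
[-0.05  0.3   1.83  0.    1.01 -0.05]
 t 4.28 p [0.4952 0.0225 0.1354] F [ 0.5 -0.1  0. ] g 0.554 0.0
```

View pics/s1.png

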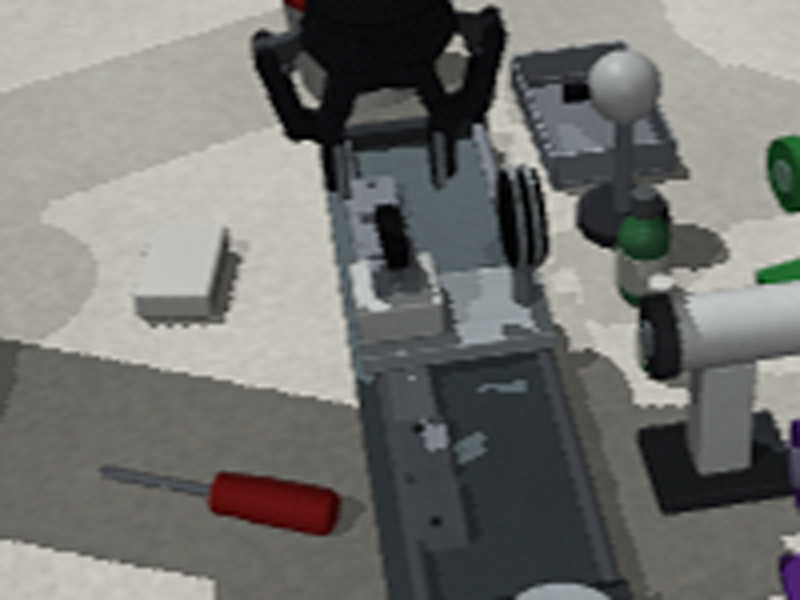

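The fingers straddle the handle (crop 393,235), with tips at (335,185) and (440,180). I'll descend and grip.

```bash
python3 - <<'E'
from h import *
manip.move_l([*PIN,.092],max_speed=.06); manip.dwell(.2); st("down")
manip.set_gripper(0,45); manip.dwell(.2); st("grip")
z0=manip.current_ee_pos()[2]
p=manip.current_ee_pos()
for dz in (.006,.012,.018):
    manip.move_l([*PIN,.092+dz],max_speed=.05); manip.dwell(.15); st(f"lift{dz}")
E
```

```text
down t 5.39 p [0.4952 0.0225 0.0923] F [-0.4  0.9  0. ] g 0.552 0.0
grip t 5.98 p [0.4943 0.0226 0.0922] F [-5.6  1.   8.2] g 0.155 45.7
lift0.006 t 6.4 p [0.4942 0.0226 0.0974] F [-3.2  1.5 -8.5] g 0.153 44.0
lift0.012 t 6.82 p [0.4943 0.0225 0.104 ] F [-5.   1.3 -9. ] g 0.149 44.1
lift0.018 t 7.23 p [0.4943 0.0226 0.1102] F [-5.5  0.9 -9.3] g 0.152 44.2
```

```bash
sed -i 's/PIN=np.array.*/PIN=np.array([0.4938,0.0226])/' h.py; python3 - <<'E'
from h import *
manip.move_l([*PIN,.1115],max_speed=.05)
for a in (.4,.8,1.2,np.pi/2):
    manip.move_l([*PIN,.1115],rot(YAW-a)); st(f"turn{a:.2f}"); print(np.round(manip.current_ft_torque(),2))
manip.dwell(.2); st()
manip.move_l([*PIN,.1075],max_speed=.04); st("a")
manip.move_l([*PIN,.1045],max_speed=.04); manip.dwell(.2); st("b")
E
```

```text
turn0.40 t 8.03 p [0.494  0.0225 0.1116] F [-2.   0.2 -9.4] g 0.153 44.2
[-0.09  0.25  0.02]
turn0.80 t 8.58 p [0.4939 0.0225 0.1116] F [-2.2 -1.3 -9.6] g 0.153 44.2
[-0.33  0.3  -0.02]
turn1.20 t 9.13 p [0.4938 0.0225 0.1115] F [-1.9 -1.5 -9.4] g 0.151 44.2
[-0.55  0.33 -0.04]
turn1.57 t 9.65 p [0.4938 0.0225 0.1115] F [-1.3 -2.7 -9.5] g 0.152 44.2
[-0.8   0.42  0.01]
 t 9.85 p [0.4938 0.0225 0.1115] F [ -2.5  -4.3 -10.3] g 0.15 44.2
a t 10.1 p [0.4938 0.0225 0.1073] F [-2.1 -3.7 -9.1] g 0.148 44.3
b t 10.55 p [0.4939 0.0226 0.1047] F [-3.4 -3.5 -4.6] g 0.153 45.0
```

```bash
python3 - <<'E'
from h import *
manip.move_l([*PIN,.1038],max_speed=.03); st()
manip.set_gripper(.7); manip.dwell(.4); st("open")
manip.move_l([*PIN,.16]); st("up")
# go to the +y side, shut, to see knob
s=PIN+U*.06
manip.move_l([*s,.2]); manip.set_gripper(0); 
im,d=manip.grab_frame("side"); cv2.imwrite("pics/s2.png",cv2.resize(im[150:300,120:320,::-1],None,fx=4,fy=4,interpolation=2))
P=cloud("side",d); m=(P[...,2]>.098)&(P[...,2]<.14)&(abs(P[...,0]-.494)<.04)&(abs(P[...,1]-.022)<.03)&(d>0)
q=P[m]; print(len(q),q.min(0),q.max(0),q.mean(0)); st()
E
```

```text
t 10.8 p [0.494  0.0226 0.1045] F [-4.9 -3.7  2.6] g 0.151 46.0
open t 11.71 p [0.4938 0.0226 0.1038] F [ 0.5 -0.2  0.2] g 0.702 0.0
up t 12.23 p [0.4935 0.0226 0.1595] F [-0.6  0.4  0.5] g 0.699 0.0
178 [0.47190313 0.01367649 0.09828616] [0.51568712 0.0307538  0.12626348] [0.49346385 0.01924501 0.11839482]
 t 13.51 p [0.4935 0.0826 0.2   ] F [ 0.8 -0.2 -0.6] g -0.001 0.0
```

View pics/s2.png

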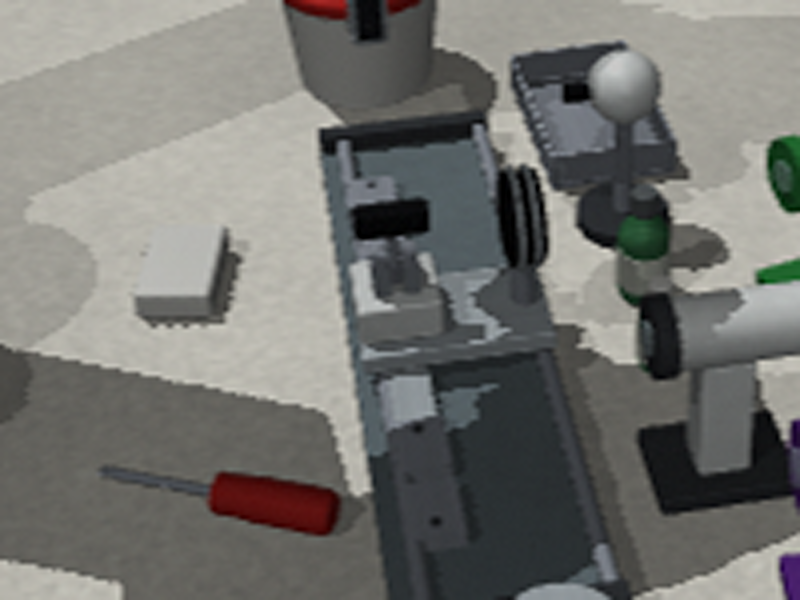

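The handle now lies across the rail at crop (390,215), raised (top at 0.126 m) and free. Next I push the block from its +y side with shut fingers.

```bash
python3 - <<'E'
from h import *
R=rot(YAW); s=PIN+U*.058
manip.move_l([*s,.2],R); manip.move_l([*s,.09]); st("d1")
manip.move_l([*s,.058],max_speed=.08); st("d2")
for o in (.050,.044,.040,.037,.035,.032):
    manip.move_l([*(PIN+U*o),.058],max_speed=.05); st(f"o{o}")
    if abs(manip.current_force()[1])>3: break
E
```

```text
d1 t 16.11 p [0.494  0.0807 0.0907] F [0.3 0.9 0.5] g 0.003 0.0
d2 t 16.66 p [0.4936 0.0806 0.0581] F [0.6 0.2 0.1] g 0.001 0.0
o0.05 t 16.97 p [0.4937 0.0722 0.0583] F [-1.   0.   0.3] g 0.001 0.0
o0.044 t 17.23 p [0.4936 0.0663 0.058 ] F [ 0.4 -0.1  0.5] g -0.0 0.0
o0.04 t 17.48 p [0.4936 0.0624 0.058 ] F [-0.3  0.5 -0.2] g -0.001 0.0
o0.037 t 17.73 p [0.4936 0.0595 0.058 ] F [-0.5  0.5 -0.5] g 0.004 0.0
o0.035 t 17.98 p [0.4936 0.0576 0.058 ] F [0.7 0.9 0.3] g -0.005 0.3
o0.032 t 18.23 p [0.4936 0.0545 0.058 ] F [-0.2  0.2 -0.4] g 0.0 0.4
```

```bash
python3 - <<'E'
from h import *
for o in (.030,.028,.026,.024,.022):
    manip.move_l([*(PIN+U*o),.058],max_speed=.05); st(f"o{o}")
    if abs(manip.current_force()[1])>2.5: break
im,d=manip.grab_frame("side"); cv2.imwrite("pics/s3.png",cv2.resize(im[150:300,120:320,::-1],None,fx=4,fy=4,interpolation=2))
E
```

```text
o0.03 t 18.48 p [0.4937 0.0525 0.058 ] F [0.7 2.  0.7] g 0.0 0.8
o0.028 t 18.73 p [0.4937 0.0505 0.058 ] F [ 0.7  2.7 -0.3] g -0.005 0.8
```

View pics/s3.png

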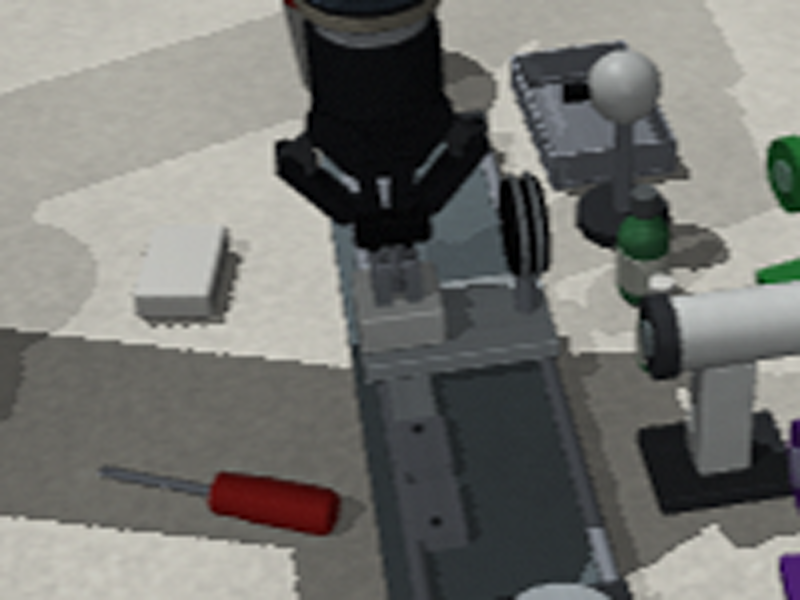

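```bash
python3 - <<'E'
from h import *
d0=np.load("side0.npy")
im,d=manip.grab_frame("side")
for D,h in ((d0,(.10,.112)),(d,(.112,.127))):
    P=cloud("side",D); x,y,z=P[...,0],P[...,1],P[...,2]
    m=(D>0)&(abs(x-.494)<.02)&(abs(y-.0)<.03)&(z>.05)&(z<.066); print("blockface",m.sum(),np.median(y[m]).round(4))
    m=(D>0)&(abs(x-.54)<.015)&(abs(y+.0)<.04)&(z>.04)&(z<.049); print("plate",np.percentile(y[m],2).round(4))
    m=(D>0)&(abs(x-.57)<.03)&(abs(y-.01)<.05)&(z>.07)&(z<.14); print("head",np.median(y[m]).round(4))
E
```

```text
blockface 90 -0.0014
plate -0.0125
head 0.0051
blockface 95 -0.0091
plate -0.0196
head -0.0011
```

The carriage is already moving with the block, 7.5 mm so far, so contact is good. I'll carry on to the station.

```bash
python3 - <<'E'
from h import *
manip.move_l([*(PIN+U*-.0843),.058],max_speed=.05); st("pushed")
manip.dwell(.15)
manip.move_l([*(PIN+U*-.07),.058],max_speed=.08)
manip.move_l([*(PIN+U*-.05),.2]); 
manip.move_l([*(PIN+U*.06),.25]); st("away")
D={}
for c in ("side","top"):
    im,d=manip.grab_frame(c); D[c]=(im,d); np.save(f"{c}1.npy",d); cv2.imwrite(f"pics/{c}1.png",im[:,:,::-1])
for c in ("side","top"):
    d0=np.load(f"{c}0.npy"); r=[]
    for D_,o in ((d0,0),(D[c][1],-.12)):
        P=cloud(c,D_); x,y,z=P[...,0],P[...,1]-o,P[...,2]; ok=D_>0
        if c=="side":
            m=ok&(abs(x-.494)<.02)&(abs(y-.0)<.03)&(z>.05)&(z<.066); a=np.median(y[m])
            m=ok&(abs(x-.54)<.015)&(abs(y)<.04)&(z>.04)&(z<.049); b=np.percentile(y[m],2)
            m=ok&(abs(x-.57)<.03)&(abs(y-.01)<.05)&(z>.07)&(z<.14); e=np.median(y[m])
        else:
            m=ok&(abs(x-.54)<.015)&(abs(y-.022)<.06)&(z>.039)&(z<.049); a=np.percentile(y[m],3);b=np.percentile(y[m],97)
            m=ok&(abs(x-.572)<.025)&(abs(y-.02)<.05)&(z>.12)&(z<.14); e=np.median(y[m])
        r.append(np.array([a,b,e]))
    print(c,(r[1]-r[0]-.12).round(4))
im=D["top"][0]; cv2.imwrite('pics/c2.png',cv2.resize(im[145:245,180:350,::-1],None,fx=4.7,fy=4.7,interpolation=2))
E
```

```text
pushed t 21.23 p [ 0.4942 -0.0617  0.058 ] F [ 1.6  2.  -0.2] g 0.001 1.2
away t 23.77 p [0.4933 0.0821 0.2495] F [ 0.1 -0.5 -0.2] g -0.001 0.0
side [-0.1198 -0.12   -0.1195]
top [-0.1207 -0.1203 -0.1189]
```

View pics/c2.png

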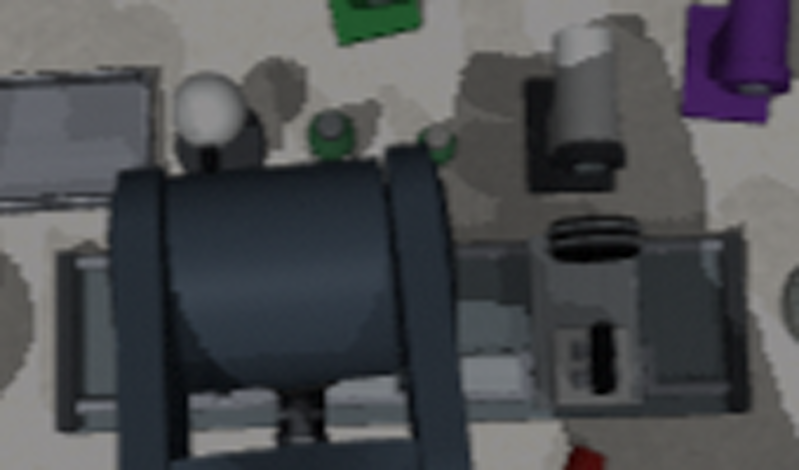

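Carriage is at −0.120 m in front of the tube, with the handle still across (crop 602,360). Now I turn the pin back.

```bash
python3 - <<'E'
from h import *
S=PIN+U*-.12
manip.set_gripper(.6); manip.move_l([*S,.17],rot(YAW-np.pi/2)); st("over")
manip.move_l([*S,.1045],max_speed=.08); st("down")
manip.set_gripper(0,45); st("grip")
manip.move_l([*S,.1115],max_speed=.05); st("lift")
manip.move_l([*S,.1115],rot(YAW-.8)); manip.move_l([*S,.1115],rot(YAW)); manip.dwell(.15); st("turned")
for z in (.107,.1035,.1015,.0995,.0975,.0955,.0935,.092):
    manip.move_l([*S,z],max_speed=.04); manip.dwell(.1); st(f"z{z}")
    if manip.current_force()[2]>-2.5: break
E
```

```text
over t 26.13 p [ 0.4945 -0.0972  0.1702] F [ 0.  -0.1  0.5] g 0.6 0.0
down t 27.1 p [ 0.4947 -0.0975  0.1049] F [0.2 0.3 0.3] g 0.6 0.0
grip t 27.52 p [ 0.4946 -0.0975  0.1049] F [-0.3  1.4  4.9] g 0.15 46.6
lift t 27.82 p [ 0.4943 -0.0974  0.1113] F [ 3.  -2.2 -8.8] g 0.153 44.6
turned t 29.83 p [ 0.4942 -0.0973  0.1114] F [ 1.1 -0.3 -9.6] g 0.152 44.6
z0.107 t 30.2 p [ 0.4943 -0.0974  0.1069] F [-0.2 -0.1 -9.6] g 0.152 44.7
z0.1035 t 30.55 p [ 0.4943 -0.0974  0.1035] F [-1.  -0.6 -8.6] g 0.149 44.7
z0.1015 t 30.9 p [ 0.4943 -0.0974  0.1015] F [-1.2  0.5 -7.9] g 0.152 44.8
z0.0995 t 31.25 p [ 0.4944 -0.0974  0.0995] F [-1.7 -0.5 -7.9] g 0.153 44.8
z0.0975 t 31.6 p [ 0.4944 -0.0974  0.0975] F [-2.2  0.5 -7.9] g 0.153 44.8
z0.0955 t 31.95 p [ 0.4944 -0.0974  0.0955] F [-1.1 -0.1 -7. ] g 0.154 44.9
z0.0935 t 32.3 p [ 0.4944 -0.0974  0.0935] F [-1.4 -0.6 -6.7] g 0.152 44.9
z0.092 t 32.65 p [ 0.4946 -0.0975  0.0927] F [-5.1  0.9  6.2] g 0.151 46.8
```

The pin went down the whole way, bottoming at home height. I'll release and verify.

```bash
python3 - <<'E'
from h import *
S=PIN+U*-.12
manip.set_gripper(.55); manip.dwell(.2); manip.move_l([*S,.16]); manip.move_l([*(PIN+U*.06),.25]); manip.dwell(.3); st()
for c in ("side","top"):
    im,d=manip.grab_frame(c); P=cloud(c,d); P0=cloud(c,np.load(f"{c}0.npy"))
    for Q,o in ((P0,0),(P,-.12)):
        x,y,z=Q[...,0],Q[...,1]-o,Q[...,2]
        m=(abs(x-.494)<.03)&(abs(y-.022)<.03)&(z>.092)&(z<.14); q=Q[m]
        print(c,len(q),q.mean(0).round(4),np.percentile(q[:,2],90).round(4),cv2.minAreaRect((q[:,:2]*1000).astype(np.float32)))
    if c=="side": cv2.imwrite("pics/s4.png",cv2.resize(im[150:300,120:320,::-1],None,fx=4,fy=4,interpolation=2))
E
```

```text
t 35.67 p [0.4935 0.0824 0.2499] F [ 1.1 -0.4 -0.1] g 0.546 0.0
side 106 [0.4935 0.0163 0.1091] 0.1131 ((493.50799560546875, 21.72707176208496), (13.785494804382324, 43.789947509765625), 5.074788570404053)
side 131 [ 0.4945 -0.104   0.1094] 0.1133 ((494.81805419921875, -97.6441650390625), (13.79158878326416, 44.6248779296875), 0.29278314113616943)
top 77 [0.4951 0.0236 0.1099] 0.1133 ((496.9898681640625, 23.343339920043945), (16.901424407958984, 41.72946548461914), 3.7326693534851074)
top 76 [ 0.4962 -0.095   0.1099] 0.1134 ((499.6675720214844, -95.59959411621094), (42.81483840942383, 19.34361457824707), 88.80087280273438)
```

View pics/s4.png

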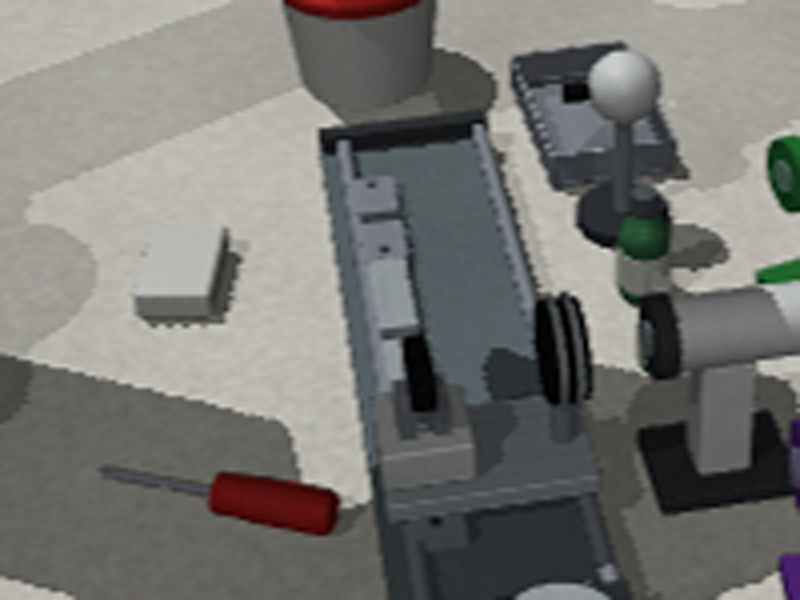

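The handle (crop 418,370) lies along the rail at its original home height (0.113 m, the same as at the start), in front of the tube. The bystanders in view have not moved, so I'm handing the job in.

```bash
python3 -c "
from bench import manip
print(manip.sign_off())"
```

```text
the job is handed in; nothing more can be done
None
```

The job is handed in: the carriage stands in front of the white laser tube at the right station, 120 mm from its parking slot, with the pin fully home, its bar along the rail, and the arm clear at 35.7 s; no verdict came back.

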